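# Snap the spice jar into the empty roller clip

## Task

Take the loose tall round spice jar with the dark cap, stand it in front of the one empty clip of the spice rail and push it in from the front, past the two spring rollers, until it snaps fully home against the back of the clip. Leave it standing upright on the worktop in the clip, and let go of it.

Things in the scene. Friction and masses are not known exactly. Their poses are not given: they have to be found in the camera images.
- tall_jar: Loose round spice jar, 41 mm diameter, 105 mm tall, 0.11 kg; clear body, label, dark cap (top 21 mm). Origin: centre of underside, z up. Stands on open worktop left of the rail, in any order with a shorter jar with yellow cap (96 mm tall) and a grey domed shaker (90 mm), which are not wanted. Two jars of the tall kind already fill the other clips.
- open_clip: The empty one of three steel clips 90 mm apart on a low fixed wooden rail. Origin: on the worktop (z=0) where a seated jar's axis stands; x level, from open mouth to back: the push direction; z up. No floor plate: the jar slides on the worktop. Two rubber posts stop the jar at the origin. All clip and rail parts near the jar lie 30 to 61 mm high; fingers above that pass over.
- spring_arm_left (a joint): Swing (rad) of the spring arm on the clip's +y side: 0 closed and empty, grows outward, about 0.2 as the jar's widest part passes, 0.02 to 0.03 with a jar seated, springs back. It carries a black upright roller (10 mm diameter) at x=-17, y=+17.5 mm of the clip. The push begins with the jar's axis at x=-35 mm, peaks near 7 N, drops by x=-17; from there the rollers draw the jar in.
- spring_arm_right (a joint): The same for the arm on the clip's -y side, roller at x=-17, y=-17.5 mm. The gap of 25 mm between the rollers is spread to 41 mm by the jar; a few mm off-centre it centres itself. The rail (270 mm long) lies 31 to 47 mm behind the jar axes, its feet reach 73 mm behind; the jars in the other clips are fixed, 105 mm tall.
There are look-alikes about, which are no part of the job. Leave any orange look-alike of the tall_jar alone.

How it is judged (in metres and radians):
On the way:
1. the jar, standing low in front of the mouth, pushes a spring roller aside (value of joint any of spring_arm_left, spring_arm_right above 0.07 rad and contact force between tall_jar and open_clip above 0.5 N and x of tall_jar in the frame of open_clip between -0.045 and -0.01 m and height (world z) of tall_jar below 0.03 m), for 0.02 s.
At the end, for the whole second after the job is handed in: The tall jar stands at rest in the empty clip, its axis within 10 mm of the seated position both along and across the clip, its underside less than 6 mm above the worktop, upright within 10 degrees (x of tall_jar in the frame of open_clip between -0.01 and 0.01 m and y of tall_jar in the frame of open_clip between -0.01 and 0.01 m and height (world z) of tall_jar below 0.006 m and angle between tall_jar's own z axis and vertical below 0.175 rad and linear speed of tall_jar below 0.02 m/s); the robot touches nothing.
It also fails if it takes over 45 s, if anything falls off the work surface, if the arm or the gripper's body presses on something with over 40 N, if the wrist force passes 120 N, or if a joint passes its speed limit or range.

## Robot

A 7-joint arm with a two-finger parallel gripper is mounted at the origin on a cart in front of the work surface, level with it; the furniture and walls round the work are solid. World frame = base frame: x ahead of the robot, y to its left, z up, the work surface at z = 0. Lengths are in mm, angles in rad, forces in N, time in s.
With the tool pointing down it reaches from about 425 to 825 mm from the base axis. Payload 3.6 kg.
Tool frame: the origin (TCP) lies on the centre line of the jaws, within the pads' length; the fingertips stand 25 mm ahead of it and the grasp point (between the pads) lies 6 mm ahead of it; z points along the fingers, y is the line along which they close (so a half turn about z gives the same grasp; the last joint's range is limited). The gripper opens to 93 mm and grips with 3 to 60 N. Pads are 15 mm wide; open, the fingers measure 128 mm over their backs; the gripper's body (75 mm by 188 mm) begins 65 mm behind the grasp point.
Start: joints at [1.206, 0.615, -0.013, 1.423, 0.008, 1.103, -0.04], TCP at [215.428, -613.233, 243.64] pointing down, gripper open.
Joint ranges: [-3.12, 3.12], [-0.3, 2.06], [-1.34, 1.32], [0.26, 2.42], [-1.36, 4.5], [0.01, 1.98], [-2.84, 2.84]. Speed limits (rad/s): [2.79, 2.79, 3.14, 3.14, 3.14, 3.14, 3.14].

## Interface

Orientations are given as [roll, pitch, yaw] about the fixed x, y, z axes, in that order (R = Rz(yaw) Ry(pitch) Rx(roll)).
In Python, from bench import telemetry, eyes, job_done gives the robot as it stands. The module is installed in compiled form; this text tells all that it offers.
- The arm moves only by the tool apply_moves, never from a script. Its argument "commands" is a list of rows, each an object with "offset": the shift along the tool's x, y, z each as a share of 0.3 m, from -1 to 1, a list of three; "twist": the turn, a rotation vector about the tool's x, y, z each as a share of 180 degrees, from -1 to 1, a list of three; "grip": the opening, from -1 (shut) to 1 (fully open). In form: [{"offset": [dx, dy, dz], "twist": [ax, ay, az], "grip": grip}, ...]. A call has 1 to 10 rows; each row shifts and turns the commanded pose from where the row before left it, along the tool's axes as they then stand; what a row does not reach is not made up. A row lasts 1/12 s, in which the tool goes at most 41.7 mm and 7.16 degrees, less where a joint would pass 70% of its speed; a pose out of reach is approached as far as the arm can. A call with a number of a shift or a turn outside -1 to 1 is refused whole. A call with a gripper value outside its range is refused whole. The fingers move at their own pace and stop on an object; "grip_force" is the grip in N (left out, the last holds). Time passes only in rows, so rows that do not move let the fingers close. It gives the time, the measured TCP pose, the force, the opening and the grip force at its end, in the units of the state.
- telemetry.get_obs(): the state, without advancing time (a new reading comes with each control period).
- eyes.snapshot(name): name is "scene" or "top"; returns the picture (400x640x3 uint8, red, green, blue); there is no depth.
- eyes.camera_model(name): a dict with "K" (3x3 intrinsics, pixels), "origin" and "rotation" of the camera in the world. Camera axes: x right, y down, z forward; pixel columns grow to the right and rows downward; lengths in mm; the calibration is good to about 2 mm. A picture is of the moment at which its call begins. camera_model takes no time and is no camera call.
- job_done(): hands the job in; it is judged then, once.
The state is a dict: "time": time; "joint_pos": joint angles; "joint_vel": joint speeds; "effort": joint torques, N m; "tool_pos": TCP position; "eef_rot": TCP orientation; "force": force on the tool from outside, world axes, zero at the start; "moment": the same for the moment, N m; "opening": finger opening in mm; "grip_force": force on a finger pad.
Only numpy, scipy, OpenCV 4.12 (cv2) and the standard library are available. Lean on these libraries where they do the work, as an engineer would, in place of code of your own. Each camera call takes 0.05 s, during which the arm holds its last target. There are 200 camera calls.

## Working session

There is one attempt and no reset: what is moved stays moved. The work goes in short steps, Python scripts to look and compute and a tool call to move; the robot and the scene stay as the last step left them, time stands still between calls to the robot, and variables do not carry over. Pictures are saved under pics/ and viewed, at most 10 in all, crops included, and the job is handed in when it is done.

Besides the shell and the picture viewer there is one more tool, called after "Call:" by a JSON object that holds its "method" and its "body", one argument or row to a line. apply_moves: Moves the arm, as the interface text tells. Its arguments: {"type":"object","properties":{"commands":{"type":"array"},"grip_force":{"type":"number"}},"required":["commands"]}

```bash
mkdir -p pics; python3 - <<'E'
from bench import telemetry, eyes
import cv2,numpy as np
for n in("scene","top"):
    cv2.imwrite(f"pics/{n}0.png",eyes.snapshot(n)[:,:,::-1])
    m=eyes.camera_model(n);print(n,{k:np.round(m[k],3).tolist() for k in m if k in("K","origin","rotation")})
o=telemetry.get_obs();print(o)
E
```

```text
scene {'K': [[520.534, 0.0, 315.31], [0.0, 520.534, 201.041], [0.0, 0.0, 1.0]], 'origin': [-25.308, 729.595, 951.2], 'rotation': [-2.378, 0.01, -2.497]}
top {'K': [[371.98, 0.0, 320.217], [0.0, 371.98, 202.211], [0.0, 0.0, 1.0]], 'origin': [367.285, 27.206, 920.059], 'rotation': [-2.999, -0.001, -1.589]}
{'time': 0.1, 'joint_pos': array([ 1.20650094,  0.61581791, -0.01259645,  1.42471451,  0.00809405,
        1.10340665, -0.04039799]), 'joint_vel': array([ 0.00015604, -0.0026606 ,  0.0004661 , -0.0034793 ,  0.0015272 ,
       -0.00191125, -0.00062119]), 'effort': array([ 1.41761404e-03, -4.60042691e+01,  2.09841058e-01, -1.66246837e+01,
       -6.12380030e-02,  1.69053156e-02,  7.72804106e-05]), 'tool_pos': array([ 215.20337359, -612.65457114,  242.60799226]), 'eef_rot': array([-3.13929661e+00,  3.43838914e-05,  3.37843648e-01]), 'force': array([-0.02829088, -0.19776395, -0.45383991]), 'moment': array([ 0.00908122,  0.03337446, -0.02119313]), 'grip_force': 0.0, 'opening': 92.91895718314215}
```

View pics/scene0.png

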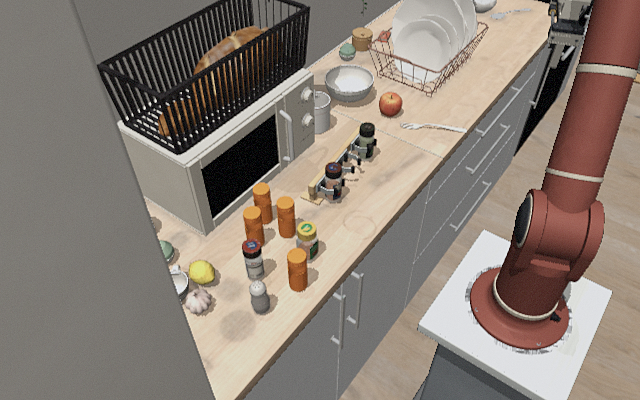

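View pics/top0.png

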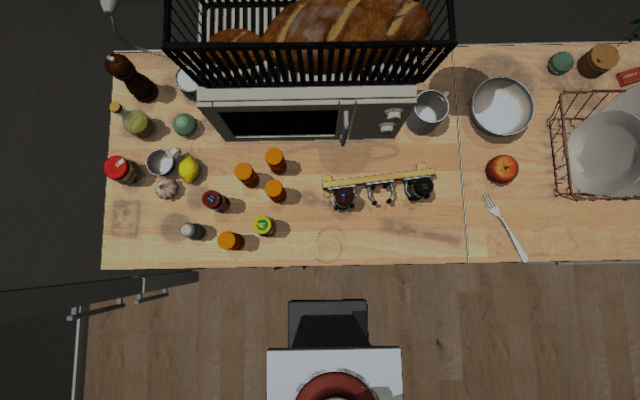

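Scene: dark-capped loose jar at top (215,202), yellow cap jar (263,226), shaker (192,230), orange look-alikes around; empty clip is the middle one near top (381,192). Zoom in to measure.

```bash
cat > h.py <<'E'
import numpy as np
from bench import eyes
from scipy.spatial.transform import Rotation as R
def ray(n,uv,z):
    m=eyes.camera_model(n);Rm=np.array(m["rotation"])
    Rm=Rm if Rm.shape==(3,3) else R.from_euler('xyz',Rm).as_matrix()
    d=Rm@np.linalg.inv(m["K"])@[uv[0],uv[1],1];o=np.array(m["origin"])
    return o+d*(z-o[2])/d[2]
E
python3 - <<'E'
import cv2,numpy as np
from h import ray
t=cv2.imread("pics/top0.png");s=cv2.imread("pics/scene0.png")
a=cv2.resize(t[150:220,310:450],None,fx=5.7,fy=5.7,interpolation=cv2.INTER_CUBIC)[:, :800]
b=cv2.resize(t[180:250,170:290],None,fx=4,fy=4,interpolation=cv2.INTER_CUBIC)
cv2.imwrite("pics/a.png",a)
c=cv2.resize(s[120:210,290:390],None,fx=3.2,fy=3.2,interpolation=cv2.INTER_CUBIC)
b=b[:280]; h=max(b.shape[0],c.shape[0])
cv2.imwrite("pics/b.png",np.hstack([cv2.copyMakeBorder(i,0,h-i.shape[0],0,0,cv2.BORDER_CONSTANT) for i in(b,c)])[:, :800])
print(ray("top",(215,201),105),ray("scene",(252,246),105),ray("top",(344,197),105),ray("top",(420,187),105),ray("scene",(333,169),105),ray("scene",(367,128),105))
E
```

```text
[491.61777967 257.41569063 105.        ] [496.31580699 269.32632232 105.        ] [495.30239988 -28.44907573 105.        ] [ 514.71372643 -198.31990226  105.        ] [497.57450457 -22.08338162 105.        ] [ 517.49582244 -201.47530329  105.        ]
```

View pics/a.png

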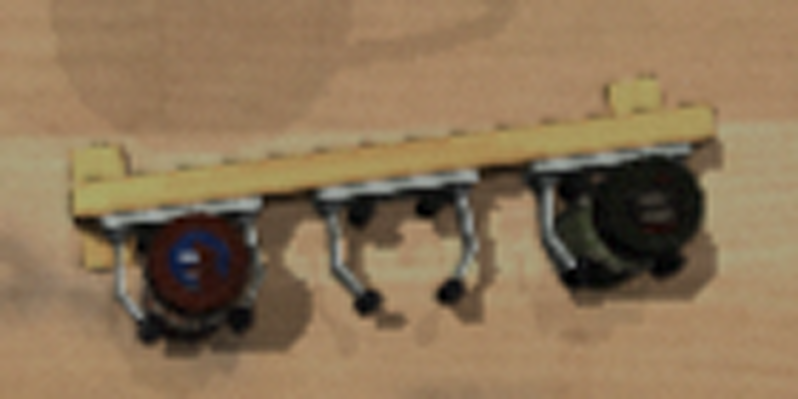

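View pics/b.png

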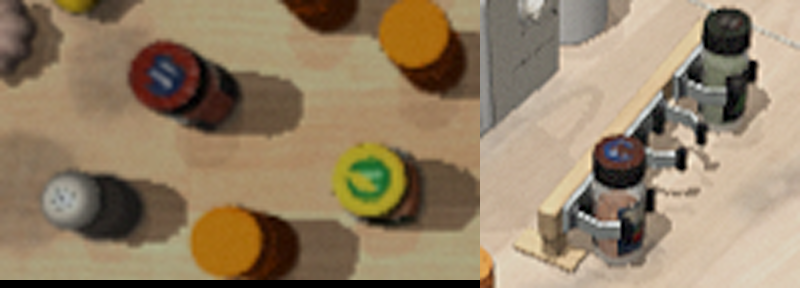

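Empty clip lies between rollers at crop (370,300),(451,291); neighbours' caps at (197,265) and (650,210); the wanted cap is dark red at crop-b (165,77) (image 211,199).

```bash
python3 - <<'E'
from h import ray
import numpy as np, cv2
def A(x,y):return(310+(x+.5)/5.7-.5,150+(y+.5)/5.7-.5)
L=ray("top",A(197,265),105);Rr=ray("top",A(650,210),105)
rl=ray("top",A(370,300),57);rr=ray("top",A(451,291),57)
print("caps",L,Rr,"mid",(L+Rr)/2,np.linalg.norm(L-Rr),"ang",np.arctan2((L-Rr)[0],-(L-Rr)[1])) 
print("rollers",rl,rr,"mid",(rl+rr)/2,np.linalg.norm(rl-rr))
# push direction = perpendicular to (L-Rr), towards +x
d=(L-Rr)[:2];d/=np.linalg.norm(d);px=np.array([d[1],-d[0]]);print("push dir",px,np.arctan2(px[1],px[0]))
print("origin by rollers",((rl+rr)/2)[:2]+17*px)
e=[ray("top",A(*p),50)[:2] for p in((75,213),(712,138))];print("rail front edge",e,np.arctan2(*(lambda v:(-v[0],v[1]))((e[0]-e[1])))) 
print("jar",ray("top",(170+165.5/4-.5,180+77.5/4-.5),105))
s=cv2.imread("pics/scene0.png");
t=cv2.imread("pics/top0.png")
for n,im,(x0,y0,x1,y1) in(("top",t,(195,185,232,217)),("scene",s,(238,236,268,262))):
    c=im[y0:y1,x0:x1].astype(int);m=((c[:,:,2]-c[:,:,1]>25)&(c[:,:,1]<60)).astype('uint8')
    k,l,st,ce=cv2.connectedComponentsWithStats(m);i=1+st[1:,4].argmax();print(n,st[i],ce[i]+[x0,y0])
for p in((263,226),(192,229),(232,241),(246,175),(275,190),(275,160)):print(p,ray("top",p,95)[:2])
# scene crop: left neighbor cap c offset(290,120) scale3.2 x shift 480
f=lambda x,y:(290+(x-480+.5)/3.2-.5,120+(y+.5)/3.2-.5)
print("scene caps",ray("scene",f(620,148),105),ray("scene",f(727,22),105))
E
```

```text
caps [497.36471961 -28.8372419  105.        ] [ 515.85444942 -206.46385575  105.        ] mid [ 506.60958451 -117.65054883  105.        ] 178.58634901708297 ang -3.0378729518110164
rollers [ 489.13755903 -102.87575054   57.        ] [ 492.26114008 -136.35546795   57.        ] mid [ 490.69934955 -119.61560925   57.        ] 33.625113181501895
push dir [0.99462593 0.10353384] 0.10371970177877703
origin by rollers [ 507.6079904  -117.85553403]
rail front edge [array([529.03725084,  17.64442467]), array([ 556.05846946, -250.0127023 ])] 0.10061371301591529
jar [496.54964527 266.65758917 105.        ]
top [  7   6  18  17 164] [210.6402439  198.55487805]
scene [23  0  3  7 11] [262.45454545 238.72727273]
(263, 226) [435.03690977 152.48811255]
(192, 229) [431.29283251 309.86008221]
(232, 241) [403.14958724 220.78918604]
(246, 175) [551.39042881 191.35893786]
(275, 190) [515.69269869 125.74961207]
(275, 160) [585.07324135 125.66210899]
scene caps [503.14978177 -31.55530749 105.        ] [ 521.15581852 -206.3672639   105.        ]
```

Call:
{"method": "apply_moves", "body": {
  "commands": [
    {"offset": [0, 0, -0.02], "twist": [0, 0, -0.0386], "grip": 1},
    {"offset": [0, 0, 0], "twist": [0, 0, -0.0386], "grip": 1},
    {"offset": [0, 0, 0], "twist": [0, 0, -0.0386], "grip": 1},
    {"offset": [0, 0, 0], "twist": [0, 0, -0.0386], "grip": 1},
    {"offset": [0, 0, 0], "twist": [0, 0, -0.0386], "grip": 1},
    {"offset": [0, 0, 0], "twist": [0, 0, -0.0386], "grip": 1},
    {"offset": [0, 0, 0], "twist": [0, 0, -0.0386], "grip": 1},
    {"offset": [0, 0, 0], "twist": [0, 0, -0.0386], "grip": 1},
    {"offset": [0, 0, 0], "twist": [0, 0, -0.0386], "grip": 1},
    {"offset": [0, 0, 0], "twist": [0, 0, -0.0386], "grip": 1}
  ]
}}

```text
time: 0.93
tool_pos: [215.1, -612.9, 249.0]
eef_rot: [-3.141, -0.001, 1.556]
force: [0.2, 0.8, 0.3]
opening: 93.1
grip_force: 0.0
```

Call:
{"method": "apply_moves", "body": {
  "commands": [
    {"offset": [0, 0, 0], "twist": [0, 0, -0.039], "grip": 1},
    {"offset": [0.1, 0.07, 0], "twist": [0, 0, 0], "grip": 0.7},
    {"offset": [0.1, 0.07, 0], "twist": [0, 0, 0], "grip": 0.7},
    {"offset": [0.1, 0.07, 0], "twist": [0, 0, 0], "grip": 0.7},
    {"offset": [0.1, 0.07, 0], "twist": [0, 0, 0], "grip": 0.7},
    {"offset": [0.1, 0.07, 0], "twist": [0, 0, 0], "grip": 0.7},
    {"offset": [0.1, 0.07, 0], "twist": [0, 0, 0], "grip": 0.7},
    {"offset": [0.1, 0.07, 0], "twist": [0, 0, 0], "grip": 0.7},
    {"offset": [0.1, 0.07, 0], "twist": [0, 0, 0], "grip": 0.7},
    {"offset": [0.1, 0.07, 0], "twist": [0, 0, 0], "grip": 0.7}
  ]
}}

```text
time: 1.77
tool_pos: [376.1, -323.6, 249.4]
eef_rot: [-3.141, -0.0, 1.673]
force: [-0.3, -0.3, 0.6]
opening: 79.1
grip_force: 0.0
```

Call:
{"method": "apply_moves", "body": {
  "commands": [
    {"offset": [0.105, 0.04, 0], "twist": [0, 0, 0], "grip": 0.7},
    {"offset": [0.105, 0.04, 0], "twist": [0, 0, 0], "grip": 0.7},
    {"offset": [0.105, 0.04, 0], "twist": [0, 0, 0], "grip": 0.7},
    {"offset": [0.105, 0.04, 0], "twist": [0, 0, 0], "grip": 0.7},
    {"offset": [0.105, 0.04, 0], "twist": [0, 0, 0], "grip": 0.7},
    {"offset": [0.105, 0.04, 0], "twist": [0, 0, 0], "grip": 0.7},
    {"offset": [0.105, 0.04, 0], "twist": [0, 0, 0], "grip": 0.7},
    {"offset": [0.105, 0.04, 0], "twist": [0, 0, 0], "grip": 0.7},
    {"offset": [0.105, 0.04, 0], "twist": [0, 0, 0], "grip": 0.7},
    {"offset": [0.105, 0.04, 0], "twist": [0, 0, 0], "grip": 0.7}
  ]
}}

```text
time: 2.6
tool_pos: [463.0, 1.7, 249.5]
eef_rot: [-3.141, 0.0, 1.673]
force: [-0.5, 0.2, 0.5]
opening: 79.2
grip_force: 0.0
```

Call:
{"method": "apply_moves", "body": {
  "commands": [
    {"offset": [0.108, 0.026, 0], "twist": [0, 0, 0], "grip": 0.7},
    {"offset": [0.108, 0.026, 0], "twist": [0, 0, 0], "grip": 0.7},
    {"offset": [0.108, 0.026, 0], "twist": [0, 0, 0], "grip": 0.7},
    {"offset": [0.108, 0.026, 0], "twist": [0, 0, 0], "grip": 0.7},
    {"offset": [0.108, 0.026, 0], "twist": [0, 0, 0], "grip": 0.7},
    {"offset": [0.108, 0.026, 0], "twist": [0, 0, 0], "grip": 0.7},
    {"offset": [0.108, 0.026, 0], "twist": [0, 0, 0], "grip": 0.7},
    {"offset": [0.108, 0.026, 0], "twist": [0, 0, 0], "grip": 0.7},
    {"offset": [0, 0, 0], "twist": [0, 0, 0], "grip": 0.7},
    {"offset": [0, 0, 0], "twist": [0, 0, 0], "grip": 0.7}
  ]
}}

```text
time: 3.43
tool_pos: [497.8, 266.6, 249.1]
eef_rot: [-3.14, -0.001, 1.677]
force: [-0.2, -0.7, -0.7]
opening: 79.4
grip_force: 0.0
```

Call:
{"method": "apply_moves", "body": {
  "commands": [
    {"offset": [0, 0, 0.11], "twist": [0, 0, 0], "grip": 0.7},
    {"offset": [0, 0, 0.11], "twist": [0, 0, 0], "grip": 0.7},
    {"offset": [0, 0, 0.11], "twist": [0, 0, 0], "grip": 0.7},
    {"offset": [0, 0, 0], "twist": [0, 0, 0], "grip": 0.7}
  ]
}}

```text
time: 3.77
tool_pos: [495.6, 259.1, 144.7]
eef_rot: [-3.129, 0.008, 1.671]
force: [-0.9, -1.2, -0.8]
opening: 79.0
grip_force: 0.0
```

```bash
python3 - <<'E'
from bench import eyes
import cv2,numpy as np
s=eyes.snapshot("scene")[:,:,::-1];t=eyes.snapshot("top")[:,:,::-1]
a=cv2.resize(s[180:300,200:330],None,fx=3,fy=3,interpolation=2);b=cv2.resize(t[150:270,160:290],None,fx=3,fy=3,interpolation=2)
cv2.imwrite("pics/c.png",np.hstack([a,b]))
E
```

```text
(no output)
```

View pics/c.png

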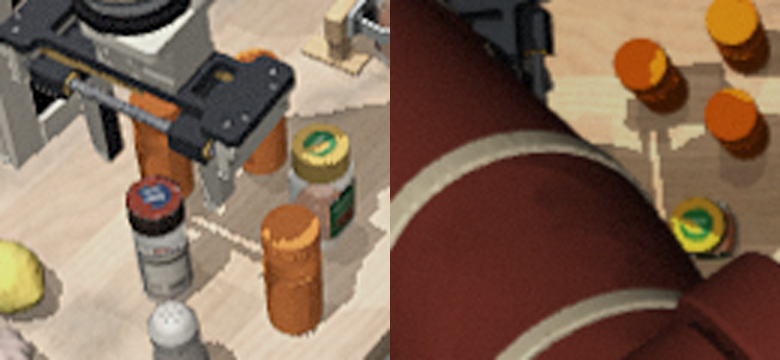

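Left crop: fingertips at (112,157) and (218,207), jar cap centre (155,192).

```bash
python3 - <<'E'
from h import ray
from bench import telemetry
o=telemetry.get_obs();print(o["tool_pos"],o["eef_rot"],o["joint_pos"])
print(ray("scene",(200+112/3,180+157/3),o["tool_pos"][2]-25),ray("scene",(200+218/3,180+207/3),o["tool_pos"][2]-25),ray("scene",(200+155/3,180+192/3),105))
E
```

```text
[498.71213056 262.64724916 150.31238828] [-3.13940570e+00  1.80459095e-03  1.67112679e+00] [-0.22875891  0.63104656 -0.46668291  1.77686215  0.37060379  0.82455286
 -0.77344303]
[532.67974992 271.29469163 125.31238828] [444.97613826 261.33636764 125.31238828] [500.44599758 265.73914822 105.        ]
```

Call:
{"method": "apply_moves", "body": {
  "commands": [
    {"offset": [0.014, 0, 0.05], "twist": [0, 0, 0], "grip": 0.7},
    {"offset": [0, 0, 0.05], "twist": [0, 0, 0], "grip": 0.7},
    {"offset": [0, 0, 0.05], "twist": [0, 0, 0], "grip": 0.7},
    {"offset": [0, 0, 0.041], "twist": [0, 0, 0], "grip": 0.7},
    {"offset": [0, 0, 0], "twist": [0, 0, 0], "grip": 0.7},
    {"offset": [0, 0, 0], "twist": [0, 0, 0], "grip": 0.7}
  ]
}}

```text
time: 4.37
tool_pos: [499.5, 268.8, 95.2]
eef_rot: [3.139, -0.001, 1.672]
force: [0.0, 0.7, 0.5]
opening: 78.9
grip_force: 0.0
```

```bash
python3 - <<'E'
from bench import eyes
import cv2,numpy as np
s=eyes.snapshot("scene")[:,:,::-1]
cv2.imwrite("pics/d.png",cv2.resize(s[200:300,200:330],None,fx=4,fy=4,interpolation=2))
E
```

```text
(no output)
```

View pics/d.png

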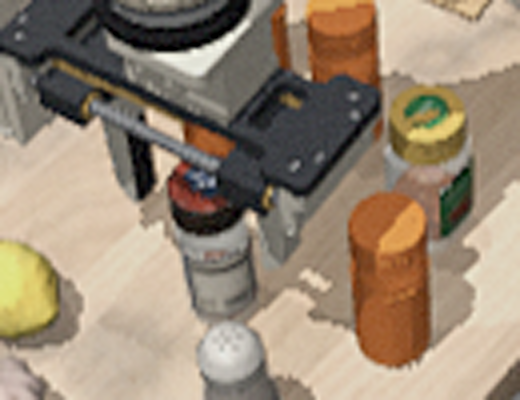

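The jar (cap at (205,195)) stands between the two fingers (130,180) and (285,235). Close.

Call:
{"method": "apply_moves", "body": {
  "commands": [
    {"offset": [0, 0, 0], "twist": [0, 0, 0], "grip": 0.2},
    {"offset": [0, 0, 0], "twist": [0, 0, 0], "grip": 0},
    {"offset": [0, 0, 0], "twist": [0, 0, 0], "grip": -0.3},
    {"offset": [0, 0, 0], "twist": [0, 0, 0], "grip": -0.6},
    {"offset": [0, 0, 0], "twist": [0, 0, 0], "grip": -0.6},
    {"offset": [0, 0, 0], "twist": [0, 0, 0], "grip": -0.6},
    {"offset": [0, 0, 0], "twist": [0, 0, 0], "grip": -0.6},
    {"offset": [0, 0, 0], "twist": [0, 0, 0], "grip": -0.6}
  ],
  "grip_force": 25
}}

```text
time: 5.08
tool_pos: [498.3, 268.7, 93.4]
eef_rot: [-3.142, -0.0, 1.673]
force: [0.4, 0.2, 0.3]
opening: 40.5
grip_force: 25.0
```

Call:
{"method": "apply_moves", "body": {
  "commands": [
    {"offset": [0, 0, -0.04], "twist": [0, 0, 0], "grip": -0.6},
    {"offset": [0, 0, -0.1], "twist": [0, 0, 0], "grip": -0.6},
    {"offset": [0, 0, -0.1], "twist": [0, 0, 0], "grip": -0.6},
    {"offset": [0, 0, -0.1], "twist": [0, 0, 0], "grip": -0.6},
    {"offset": [0, 0, -0.1], "twist": [0, 0, 0], "grip": -0.6},
    {"offset": [-0.03, -0.007, 0], "twist": [0, 0, 0], "grip": -0.6},
    {"offset": [-0.08, -0.018, 0], "twist": [0, 0, 0], "grip": -0.6},
    {"offset": [-0.08, -0.018, 0], "twist": [0, 0, 0], "grip": -0.6},
    {"offset": [-0.08, -0.018, 0], "twist": [0, 0, 0], "grip": -0.6},
    {"offset": [-0.08, -0.018, 0], "twist": [0, 0, 0], "grip": -0.6}
  ]
}}

```text
time: 5.92
tool_pos: [484.6, 160.2, 224.6]
eef_rot: [-3.14, 0.001, 1.673]
force: [0.6, 0.1, -1.5]
opening: 40.4
grip_force: 25.0
```

Call:
{"method": "apply_moves", "body": {
  "commands": [
    {"offset": [-0.09, -0.021, 0], "twist": [0, 0, 0], "grip": -0.6},
    {"offset": [-0.1, -0.024, 0], "twist": [0, 0, 0], "grip": -0.6},
    {"offset": [-0.1, -0.024, 0], "twist": [0, 0, 0], "grip": -0.6},
    {"offset": [-0.1, -0.024, 0], "twist": [0, 0, 0], "grip": -0.6},
    {"offset": [-0.1, -0.024, 0], "twist": [0, 0, 0], "grip": -0.6},
    {"offset": [-0.1, -0.024, 0], "twist": [0, 0, 0], "grip": -0.6},
    {"offset": [-0.1, -0.024, 0], "twist": [0, 0, 0], "grip": -0.6},
    {"offset": [-0.1, -0.024, 0], "twist": [0, 0, 0], "grip": -0.6},
    {"offset": [-0.1, -0.024, 0], "twist": [0, 0, 0], "grip": -0.6},
    {"offset": [0, 0, 0], "twist": [0, 0, 0], "grip": -0.6}
  ]
}}

```text
time: 6.75
tool_pos: [446.9, -118.1, 224.1]
eef_rot: [-3.138, 0.004, 1.661]
force: [-0.2, -0.1, -1.5]
opening: 40.9
grip_force: 25.0
```

Call:
{"method": "apply_moves", "body": {
  "commands": [
    {"offset": [0, 0, 0], "twist": [0, 0, 0], "grip": -0.6},
    {"offset": [0, 0, 0], "twist": [0, 0, 0], "grip": -0.6}
  ]
}}

```text
time: 6.92
tool_pos: [448.8, -109.7, 225.0]
eef_rot: [-3.141, -0.001, 1.673]
force: [-0.6, 0.9, -1.0]
opening: 40.6
grip_force: 25.0
```

```bash
python3 - <<'E'
from bench import telemetry
import numpy as np
o=telemetry.get_obs();p=o["tool_pos"];print(p,o["eef_rot"],o["opening"],o["joint_pos"])
a=.103;d=p[:2]-[508,-118];print("clip frame",d@[np.cos(a),np.sin(a)],d@[-np.sin(a),np.cos(a)])
E
```

```text
[ 448.79323905 -109.65566081  224.98010313] [-3.14102517e+00 -1.15476773e-03  1.67338529e+00] 40.56425607942536 [ 0.56829277  0.38992938 -0.51430201  1.95844003  0.24885473  0.85584901
  0.02408448]
clip frame -58.03502818083106 14.387635052654288
```

Call:
{"method": "apply_moves", "body": {
  "commands": [
    {"offset": [-0.048, 0, 0.05], "twist": [0, 0, 0], "grip": -0.6},
    {"offset": [0, 0, 0.1], "twist": [0, 0, 0], "grip": -0.6},
    {"offset": [0, 0, 0.1], "twist": [0, 0, 0], "grip": -0.6},
    {"offset": [0, 0, 0.1], "twist": [0, 0, 0], "grip": -0.6},
    {"offset": [0, 0, 0.05], "twist": [0, 0, 0], "grip": -0.6},
    {"offset": [0, 0, 0.02], "twist": [0, 0, 0], "grip": -0.6},
    {"offset": [0, 0, 0.014], "twist": [0, 0, 0], "grip": -0.6},
    {"offset": [0, 0, 0], "twist": [0, 0, 0], "grip": -0.6},
    {"offset": [0, 0, 0], "twist": [0, 0, 0], "grip": -0.6}
  ]
}}

```text
time: 7.67
tool_pos: [451.5, -124.1, 96.0]
eef_rot: [3.14, 0.0, 1.674]
force: [-0.9, -0.6, -1.1]
opening: 40.1
grip_force: 25.0
```

```bash
python3 - <<'E'
from bench import eyes,telemetry
import cv2,numpy as np
s=eyes.snapshot("scene")[:,:,::-1];t=eyes.snapshot("top")[:,:,::-1]
a=cv2.resize(s[110:250,280:410],None,fx=4,fy=4,interpolation=2);b=cv2.resize(t[150:290,320:440],None,fx=3,fy=4,interpolation=2)
cv2.imwrite("pics/e.png",np.hstack([a,b])[:,:800])
o=telemetry.get_obs();p=o["tool_pos"];print(p,o["eef_rot"],o["opening"],o["force"])
q=.103;d=p[:2]-[508,-118];print("clip frame",d@[np.cos(q),np.sin(q)],d@[-np.sin(q),np.cos(q)])
E
```

```text
[ 451.5293453  -124.60104435   96.27785085] [3.13905668e+00 7.36513781e-04 1.67329229e+00] 40.42513508680344 [-0.33329602  1.45615663 -0.93269831]
clip frame -56.85007686108761 -0.7598616718202478
```

View pics/e.png

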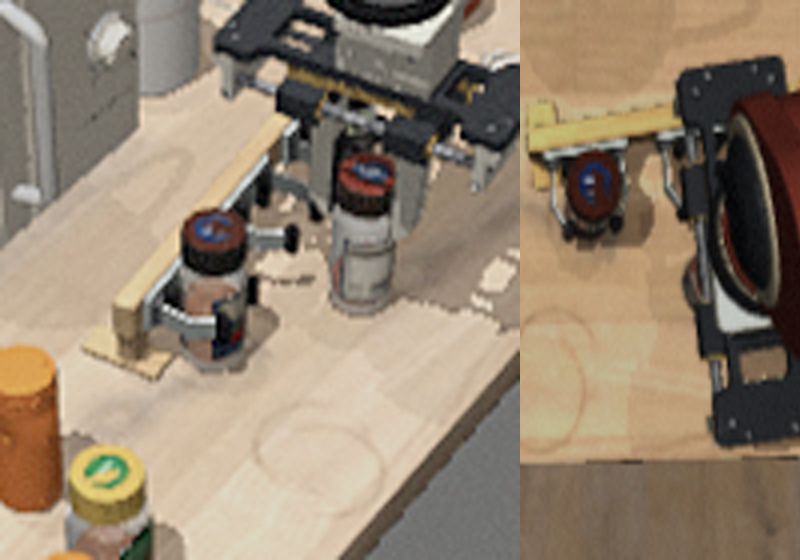

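The held jar (cap centre (366,172), base (363,300)) stands in front of the clip mouth (roller at (315,210)); neighbour cap centre (214,228).

```bash
python3 - <<'E'
from h import ray
import numpy as np
j=ray("scene",(280+366/4,110+172/4),107);n=ray("scene",(280+214/4,110+228/4),105)
q=.103;d=(j-n)[:2];print(j,n,d@[np.cos(q),np.sin(q)],d@[-np.sin(q),np.cos(q)]+90)
E
```

```text
[ 453.73553852 -123.30592125  107.        ] [500.71219401 -28.53030703 105.        ] -56.47232481511705 0.556723330831943
```

Call:
{"method": "apply_moves", "body": {
  "commands": [
    {"offset": [0, 0, 0.006], "twist": [0, 0, 0], "grip": -0.6},
    {"offset": [0, 0.03, 0], "twist": [0, 0, 0], "grip": -0.6},
    {"offset": [0, 0.03, 0], "twist": [0, 0, 0], "grip": -0.6},
    {"offset": [0, 0.02, 0], "twist": [0, 0, 0], "grip": -0.6},
    {"offset": [0, 0.02, 0], "twist": [0, 0, 0], "grip": -0.6},
    {"offset": [0, 0.015, 0], "twist": [0, 0, 0], "grip": -0.6},
    {"offset": [0, 0.015, 0], "twist": [0, 0, 0], "grip": -0.6}
  ]
}}

```text
time: 8.35
tool_pos: [479.0, -121.6, 93.3]
eef_rot: [-3.115, 0.001, 1.672]
force: [-20.4, 0.2, 28.5]
opening: 40.8
grip_force: 25.1
```

Call:
{"method": "apply_moves", "body": {
  "commands": [
    {"offset": [0, 0.015, 0], "twist": [0, 0, 0], "grip": -0.6},
    {"offset": [0, 0.015, 0], "twist": [0, 0, 0], "grip": -0.6},
    {"offset": [0, 0.015, 0], "twist": [0, 0, 0], "grip": -0.6},
    {"offset": [0, 0.012, 0], "twist": [0, 0, 0], "grip": -0.6},
    {"offset": [0, 0, 0], "twist": [0, 0, 0], "grip": -0.6},
    {"offset": [0, 0, 0], "twist": [0, 0, 0], "grip": -0.6},
    {"offset": [0, 0, 0], "twist": [0, 0, 0], "grip": -0.6}
  ]
}}

```text
time: 8.93
tool_pos: [510.2, -118.3, 94.2]
eef_rot: [3.133, -0.0, 1.674]
force: [3.8, 0.7, -1.5]
opening: 40.3
grip_force: 24.9
```

```bash
python3 - <<'E'
from bench import eyes,telemetry
import cv2,numpy as np
s=eyes.snapshot("scene")[:,:,::-1]
cv2.imwrite("pics/f.png",cv2.resize(s[110:250,280:410],None,fx=4,fy=4,interpolation=2))
o=telemetry.get_obs();p=o["tool_pos"];print(p,o["eef_rot"],o["opening"],o["force"])
q=.103;d=p[:2]-[508,-118];print("clip frame",d@[np.cos(q),np.sin(q)],d@[-np.sin(q),np.cos(q)])
E
```

```text
[ 510.21082711 -118.30791485   94.16571795] [ 3.13385444e+00 -2.65720233e-04  1.67378852e+00] 40.307251531245925 [4.36814948 0.953955   0.06332435]
clip frame 2.1674509588413184 -0.5335957281598026
```

View pics/f.png

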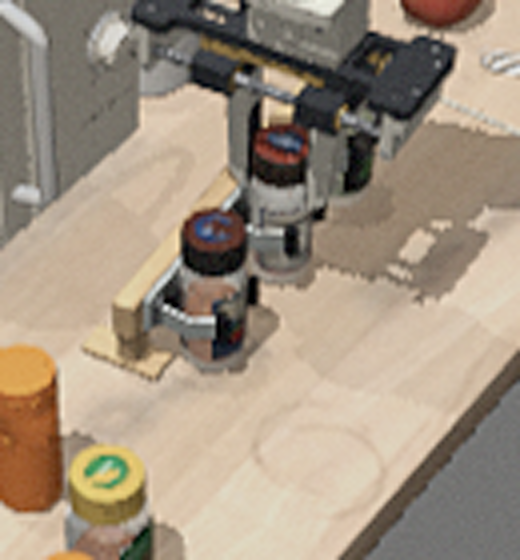

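The jar (cap (281,150)) stands in the clip between the rollers; the clip pulls it forward by ~4 N. Release and rise.

Call:
{"method": "apply_moves", "body": {
  "commands": [
    {"offset": [0, 0, 0], "twist": [0, 0, 0], "grip": 0.0},
    {"offset": [0, 0, 0], "twist": [0, 0, 0], "grip": 0.3},
    {"offset": [0, 0, 0], "twist": [0, 0, 0], "grip": 0.4},
    {"offset": [0, 0, 0], "twist": [0, 0, 0], "grip": 0.4},
    {"offset": [0, 0, -0.03], "twist": [0, 0, 0], "grip": 0.4},
    {"offset": [0, 0, -0.1], "twist": [0, 0, 0], "grip": 0.4},
    {"offset": [0, 0, -0.1], "twist": [0, 0, 0], "grip": 0.4},
    {"offset": [0, 0, -0.1], "twist": [0, 0, 0], "grip": 0.4},
    {"offset": [0, 0, -0.1], "twist": [0, 0, 0], "grip": 0.4},
    {"offset": [0, 0, 0], "twist": [0, 0, 0], "grip": 0.4}
  ]
}}

```text
time: 9.82
tool_pos: [509.5, -118.9, 228.5]
eef_rot: [3.131, 0.003, 1.673]
force: [0.9, -0.2, -0.0]
opening: 65.4
grip_force: 0.0
```

Call:
{"method": "apply_moves", "body": {
  "commands": [
    {"offset": [-0.1, -0.05, 0], "twist": [0, 0, 0], "grip": 0.4},
    {"offset": [-0.1, -0.05, 0], "twist": [0, 0, 0], "grip": 0.4},
    {"offset": [-0.1, 0, 0], "twist": [0, 0, 0], "grip": 0.4},
    {"offset": [-0.1, 0, 0], "twist": [0, 0, 0], "grip": 0.4},
    {"offset": [-0.1, 0, 0], "twist": [0, 0, 0], "grip": 0.4},
    {"offset": [-0.1, 0, 0], "twist": [0, 0, 0], "grip": 0.4},
    {"offset": [0, 0, 0], "twist": [0, 0, 0], "grip": 0.4},
    {"offset": [0, 0, 0], "twist": [0, 0, 0], "grip": 0.4}
  ]
}}

```text
time: 10.48
tool_pos: [493.6, -303.0, 221.5]
eef_rot: [-3.14, -0.001, 1.669]
force: [-0.1, 1.4, -0.4]
opening: 65.1
grip_force: 0.0
```

```bash
python3 - <<'E'
from bench import eyes
import cv2,numpy as np
s=eyes.snapshot("scene")[:,:,::-1];t=eyes.snapshot("top")[:,:,::-1]
a=cv2.resize(s[100:220,280:400],None,fx=3,fy=3,interpolation=2);b=cv2.resize(t[140:230,315:425],None,fx=4,fy=4,interpolation=2)
cv2.imwrite("pics/g.png",np.hstack([a,b])[:,:800])
E
```

```text
(no output)
```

View pics/g.png

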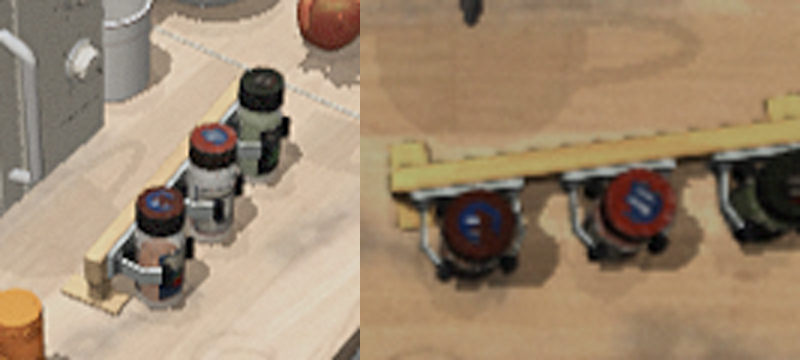

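The jar (scene crop cap (213,140), top crop (640,203)) stands upright in line with its neighbours, and the gripper is clear. Handing in.

```bash
python3 -c "
from bench import job_done
print(job_done())"
```

```text
the job is handed in; nothing more can be done
None
```

The tall jar was pushed into the empty clip and released; the last pictures show it upright and in line with its neighbours (within about 3 mm), and the job was handed in at about 10.6 s, with no verdict returned.

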